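# Hang the sign plate on the display stand's hook

### The arm

A 6-joint arm with a two-finger parallel gripper is mounted at the origin on a cart in front of the work surface, level with it; the furniture and walls round the work are solid. World frame = base frame: x ahead of the robot, y to its left, z up, the work surface at z = 0. Lengths are in mm, angles in rad, forces in N, time in s.
With the tool pointing down it reaches from about 325 to 900 mm from the base axis. Payload 6.1 kg.
Tool frame: the origin (TCP) lies on the centre line of the jaws, within the pads' length; the fingertips stand r.tcp_to_tips ahead of it and the grasp point (between the pads) lies 8 mm behind it (r.tcp_to_tips is the distance from the TCP to the fingertips, in mm); z points along the fingers, y is the line along which they close (so a half turn about z gives the same grasp; the last joint's range is limited). The gripper opens to 85 mm and grips with 20 to 120 N. Pads are 22 mm wide; open, the fingers measure 114 mm over their backs; the gripper's body (76 mm by 85 mm) begins 54 mm behind the grasp point. The pads swing forward as they close: fully open they stand 13 mm farther back than shut.
Start: joints at [1.138, 0.22, 1.526, -0, 1.395, -0.126], TCP at [188.754, 595.808, 242.3] pointing down, gripper open.
Joint ranges: [-2.98, 2.98], [-0.91, 2.08], [0.09, 2.57], [-1.24, 4.39], [0.2, 2.65], [-2.68, 2.68]. Speed limits (rad/s): [2.57, 2.57, 3.01, 3.14, 3.14, 3.14].

### API

Orientations are given as a rotation vector (axis times angle).
In Python, from station import r gives the robot as it stands.
- The arm moves only by the tool send_rows, never from a script. Its argument "series" is one flat list of numbers, 5 for each row, row after row: the finger opening in mm, from 0 to 85.4, then the shift along the world's x, y, z in mm, then the turn about the world's z in degrees. In form: [jaw, dx, dy, dz, twist, jaw, dx, dy, dz, twist, ...]. A call has 1 to 12 rows; each row shifts and turns the commanded pose from where the row before left it; what a row does not reach is not made up. A row lasts 1/8 s, in which the tool goes at most 62.5 mm and 10.7 degrees, less where a joint would pass 70% of its speed; a pose out of reach is approached as far as the arm can. A call with a gripper value outside its range is refused whole. The fingers move at their own pace and stop on an object; "force" is the grip in N (left out, the last holds). Time passes only in rows, so rows that do not move let the fingers close. It gives the time, the measured TCP pose, the force, the opening and the grip force at its end, in the units of the state.
- r.state(): the state, without advancing time (a new reading comes with each control period).
- r.capture(name): name is "side" or "top" or "wrist"; returns a dict with "img" (420x560x3 uint8, red, green, blue), "fovy" (degrees; the focal length in pixels is half the picture's height over the tangent of half this angle, whatever the lens; pixels are square), "cx", "cy" (the principal point, pixels), "T" (4x4, takes a point from camera to world coordinates); the wrist camera has in their place "tool_from_camera" (4x4, takes a point from camera to tool coordinates, whose origin is the TCP and whose axes are the flange's). Camera axes: x right, y down, z forward; pixel columns grow to the right and rows downward; lengths in mm; the calibration is good to about 2 mm. The wrist camera is an equidistant fisheye: a pixel r from the principal point sees the ray r / f radians off the axis. A picture is of the moment at which its call begins: read the wrist's pose just before it. There is no depth.
- r.close_job(): hands the job in; it is judged then, once.
The state is a dict: "time_s": time; "joint_positions": joint angles; "qvel": joint speeds; "effort": joint torques, N m; "eef_pos": TCP position; "orientation": TCP orientation; "ft_force": force on the tool from outside, world axes, zero at the start; "wrist_torque": the same for the moment, N m; "gripper_width": opening from 0.0 (shut) to 1.0 (fully open); "finger_force": force on a finger pad.
Only numpy, scipy, OpenCV 4.12 (cv2) and the standard library are available. Lean on these libraries where they do the work, as an engineer would, in place of code of your own. Each camera call takes 0.05 s, during which the arm holds its last target. There are 200 camera calls.

### The job

Take the white sign plate out of its wooden holder and hang it by its hole on the stand's hook, marked face (green disc with a tick) outward, away from the post, with the hook still raised where it stands; you are not told that height, so find it gently. Then, by the hanging plate, draw the hook down until it is fully home on its bottom stop, and let go, leaving the plate hanging straight. Be gentle: never press the plate against the stand with more than 25 N, do not touch the stand or hook with the gripper, and leave the mouse, padlock, ink pad and stamp where they are.

Things in the scene. Friction and masses are not known exactly. Their poses are not given: they have to be found in the camera images.
- plate_center (a point): Middle of the loose white sign plate: rigid board 8 mm thick (x), 90 wide (y), 130 tall (z), about 0.12 kg, starting upright in the wooden holder. z points up to its upper edge; -x points out of the marked face (green disc with white tick below the hole, green stripe on top), +x out of the plain back. Lower and upper edge are 65 mm from here. Pinch it from above across its thickness, in the top 45 mm.
- plate: The same sign plate; origin at the middle of its lower edge, axes as above.
- plate_hole (a point): Centre of the plate's rectangular through hole, 26 mm wide (y) and 23 mm tall (z), 68.5 mm above the plate's lower edge. The hook goes through it; the plate then hangs by the hole's upper edge.
- holder: Wooden slot holder fixed to the desk, 44 x 114 x 30 mm; origin at the centre of its underside, x across the slot, y along it. The slot floor is 6 mm up; the slot keeps the plate's lower 24 mm upright with 1.5 mm play on each side.
- stand: Display stand fixed to the desk, origin on the desk under its post, z up, -x outward (the way the hook points). Grey base 10 mm thick, 110 wide, to 112 mm in front of the origin. Post 24 mm wide, 153 mm tall, front 6 mm before the origin. A hook on a black slide runs up and down it, friction-held: it stays where left and moves at about 6 N (45 mm travel down to a hard stop).
- stop_level (a point): Fixed point of the stand: middle of the top of the hook's bar as it will be when the slide is down on its stop, 102 mm above the desk and 62 mm in front of the origin. At the start the hook stands 14 to 44 mm higher than this; its height is not reported. With the hook on its stop the hung plate's lower edge is 22 mm and its middle 87 mm above the desk.
- tip_line (a point): Fixed point of the stand, straight below the red tip of the hook: 102 mm in front of the origin, on the base. The hook is a level flat bar 12 mm wide (y) and 8 mm thick, from the slide 20 mm in front of the origin out to 98 mm; from 98 to 106 mm is the upturned tip, 17 mm tall from the bar's underside to 9 mm above the bar's top.
- mouse: Bystander: green and white computer mouse, 66x118x33 mm; origin at the centre of its underside.
- padlock: Bystander: small black padlock lying flat, 89x57x27 mm; origin at the centre of its underside.
- ink_pad: Bystander: red and black ink pad, 60x88x19 mm; origin at the centre of its underside.
- stamp: Bystander: brown wooden stamp standing upright, 34x34x73 mm; origin at the centre of its underside.
Things that resemble listed ones, but are neither listed nor needed, are in the scene too. Of the things shaped like the stand, the grey one is meant. Of the things shaped like the plate, the white one is meant.

How it is judged (in metres and radians):
On the way:
1. the plate bears on the hook, the hook through its hole, marked face outward, with the hook still at least 8 mm above its stop (x of plate_center in the frame of stand between -0.096 and -0.025 m and y of plate_center in the frame of stand between -0.018 and 0.018 m and x of stand in the frame of plate_center above 0.02 m and angle between plate_center's own z axis and vertical below 0.2 rad and angle between the x axis of plate_center and the x axis of stand, either way round below 0.3 rad and z of plate_center in the frame of stand between 0.095 and 0.136 m and contact force between plate and stand above 0.4 N), for 0.1 s.
At the end, for the whole second after the job is handed in: The plate hangs at rest on the hook alone, marked face outward (within 0.3 rad of the stand's front, upright within 0.2 rad, centred within 18 mm), and the hook is down on its stop (plate middle 83 to 90 mm above the desk, nominal 87) (x of plate_center in the frame of stand between -0.096 and -0.025 m and y of plate_center in the frame of stand between -0.018 and 0.018 m and x of stand in the frame of plate_center above 0.02 m and angle between plate_center's own z axis and vertical below 0.2 rad and angle between the x axis of plate_center and the x axis of stand, either way round below 0.3 rad and z of plate_center in the frame of stand between 0.083 and 0.09 m and linear speed of plate below 0.02 m/s and contact force between plate and stand above 0.3 N); the robot touches nothing.
It fails at once if the plate is pressed against the stand or its hook with more than 25 N (contact force between plate and stand above 25 N).
It fails at once if the gripper or arm touches the stand or its hook (more than 2 N) (contact force between any of the fingers, the arm and stand above 2 N).
It fails at once if a bystander is moved by more than 20 mm (distance of any of mouse, padlock, ink_pad, stamp from where it was at the start of the episode above 0.02 m).
It also fails if it takes over 51 s, if anything falls off the work surface, if the arm or the gripper's body presses on something with over 40 N, if the wrist force passes 120 N, or if a joint passes its speed limit or range.

## Working session

There is one attempt and no reset: what is moved stays moved. The work goes in short steps, Python scripts to look and compute and a tool call to move; the robot and the scene stay as the last step left them, time stands still between calls to the robot, and variables do not carry over. Pictures are saved under pics/ and viewed, at most 12 in all, crops included, and the job is handed in when it is done.

Besides the shell and the picture viewer there is one more tool, called by a JSON object that holds its "name" and its "arguments". send_rows: Moves the arm, as the interface text tells. Its arguments: {"type":"object","properties":{"series":{"type":"array","items":{"type":"number"}},"force":{"type":"number"}},"required":["series"]}

```bash
mkdir -p pics; ls
python3 - <<'E'
from station import r
import cv2,pickle
s=r.state();print(s, r.tcp_to_tips)
d={}
for n in("side","top","wrist"):
    c=r.capture(n);d[n]=c;cv2.imwrite(f"pics/{n}0.png",c["img"][:,:,::-1])
    print(n,c["fovy"],c["cx"],c["cy"],c.get("T",c.get("tool_from_camera")))
d["state"]=s
pickle.dump(d,open("cap0.pkl","wb"))
E
```

```text
pics
{'time_s': 0.0, 'joint_positions': array([ 1.13786949e+00,  2.21241723e-01,  1.52763095e+00,  2.02475833e-05,
        1.39471245e+00, -1.26093314e-01]), 'qvel': array([-0.00060755,  0.00101011,  0.00103732, -0.00011742,  0.00280972,
       -0.00070043]), 'effort': array([ 1.90626939e-03, -4.96880543e+01, -3.89411616e+01,  6.43164549e-05,
        1.09084087e-02,  3.34920981e-05]), 'eef_pos': array([188.51706725, 595.26517841, 241.17907294]), 'orientation': array([-4.80002909e-01, -3.10412931e+00,  2.99911707e-03]), 'ft_force': array([-0.39244379, -0.41874259,  0.15414338]), 'wrist_torque': array([-0.01802722,  0.00850277,  0.00691003]), 'finger_force': 0.0, 'gripper_width': 0.9964366569771546} 11.0
side 53.83148761420761 283.1568526344757 212.91241012975414 [[-9.99712494e-01 -1.96376741e-02  1.37582868e-02  5.81455308e+02]
 [-2.04262258e-02  3.96978981e-01 -9.17600380e-01  9.69865343e+02]
 [ 1.25577865e-02 -9.17617595e-01 -3.97265971e-01  4.72684649e+02]
 [ 0.00000000e+00  0.00000000e+00  0.00000000e+00  1.00000000e+00]]
top 55.937955984261016 282.43804382004265 204.7611548079556 [[-1.28931661e-01 -9.69602396e-01  2.07961105e-01  3.90150331e+02]
 [-9.91647406e-01  1.26797966e-01 -2.36156455e-02  3.62832115e+01]
 [-3.47125866e-03 -2.09268895e-01 -9.77851972e-01  9.60563060e+02]
 [ 0.00000000e+00  0.00000000e+00  0.00000000e+00  1.00000000e+00]]
wrist 65.70646984690485 280.5498494644205 204.87539212645387 [[-3.28607261e-04 -9.52489516e-01 -3.04571198e-01  7.74292162e+01]
 [ 9.99999935e-01 -3.57439550e-04  3.89077624e-05  1.64213681e-01]
 [-1.45925028e-04 -3.04571165e-01  9.52489572e-01 -1.31965514e+02]
 [ 0.00000000e+00  0.00000000e+00  0.00000000e+00  1.00000000e+00]]
```

View pics/side0.png

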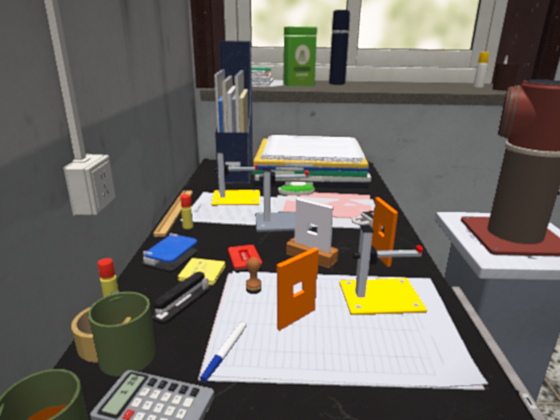

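View pics/top0.png

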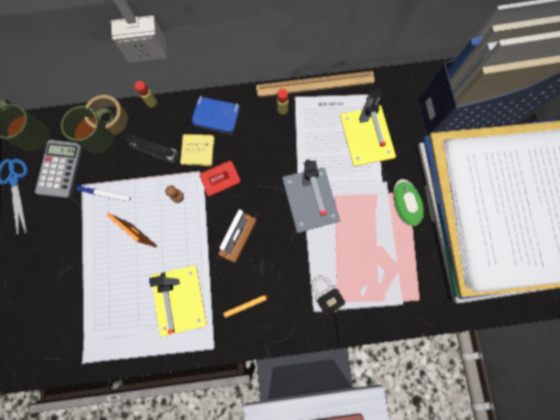

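The side view shows the white plate with its plain back toward the camera at (313,225), in the holder at (312,250). The grey stand is behind it at (268,195). In the top view the white plate is at (233,230), the grey stand at (312,198), and its red tip at (323,212). I'll enlarge both.

Run:
```python
import cv2,numpy as np
a=cv2.imread("pics/top0.png")[145:270,210:350];b=cv2.imread("pics/side0.png")[155:275,235:375]
a=cv2.resize(a,(770,688),interpolation=3);a=cv2.resize(cv2.imread("pics/top0.png")[150:265,212:345],None,fx=3,fy=3,interpolation=2)
b=cv2.resize(cv2.imread("pics/side0.png")[155:270,225:358],None,fx=3,fy=3,interpolation=2)
def grid(im,x0,y0):
    for i in range(0,im.shape[1],30):
        cv2.line(im,(i,0),(i,6),(0,255,255),1)
        cv2.putText(im,str(x0+i//3),(i,14),0,.3,(0,255,255),1)
    for i in range(0,im.shape[0],30):
        cv2.line(im,(0,i),(6,i),(0,255,255),1)
        cv2.putText(im,str(y0+i//3),(8,i+4),0,.3,(0,255,255),1)
    return im
im=np.hstack([grid(a,212,150),grid(b,225,155)]);print(im.shape);cv2.imwrite("pics/crop0.png",im)
```

```text
(345, 798, 3)
```

View pics/crop0.png

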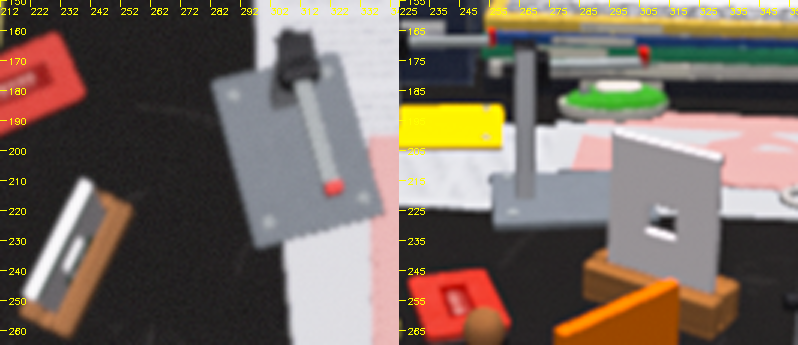

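```bash
cat > h.py <<'E'
import numpy as np,cv2,pickle
from scipy.spatial.transform import Rotation as R
def ray(c,u,v):
    f=c["img"].shape[0]/2/np.tan(np.radians(c["fovy"])/2)
    return c["T"][:3,:3]@np.array([(u-c["cx"])/f,(v-c["cy"])/f,1.])
def atz(c,u,v,z):
    d=ray(c,u,v);o=c["T"][:3,3];return o+d*(z-o[2])/d[2]
def proj(c,P):
    f=c["img"].shape[0]/2/np.tan(np.radians(c["fovy"])/2)
    p=(np.atleast_2d(P)-c["T"][:3,3])@c["T"][:3,:3]
    return np.c_[c["cx"]+f*p[:,0]/p[:,2],c["cy"]+f*p[:,1]/p[:,2]]
def wcam(c,s):
    "T of the wrist camera"
    W=np.eye(4);W[:3,:3]=R.from_rotvec(s["orientation"]).as_matrix();W[:3,3]=s["eef_pos"]
    return W@c["tool_from_camera"]
def wproj(c,T,P):
    f=c["img"].shape[0]/2/np.tan(np.radians(c["fovy"])/2)
    p=(np.atleast_2d(P)-T[:3,3])@T[:3,:3]
    rr=np.hypot(p[:,0],p[:,1]);th=np.arctan2(rr,p[:,2])
    return np.c_[c["cx"]+f*th*p[:,0]/rr,c["cy"]+f*th*p[:,1]/rr]
E
python3 - <<'E'
from h import *
d=pickle.load(open("cap0.pkl","rb"));t=d["top"];s=d["side"]
np.set_printoptions(precision=1,suppress=True)
print("base",[atz(t,u,v,10)[:2] for u,v in((282.7,177.7),(324.7,167.7),(339.3,221.7),(298,232.7))])
print("plate top",[atz(t,u,v,136)[:2] for u,v in((240.7,209.3),(220,249.3))])
print("plate side", [atz(s,u,v,136)[:2] for u,v in((225+213/3,155+128/3),(225+321/3,155+160/3))])
print("holder top z30",[atz(t,u,v,30)[:2] for u,v in((255.5,219),(235.5,262))])
for n,(y0,y1,x0,x1) in {"top":(200,260,215,256),"side":(195,255,290,345)}.items():
    im=d[n]["img"][y0:y1,x0:x1].astype(int); g=im[...,1]-np.maximum(im[...,0],im[...,2]); ys,xs=np.where(g>12);print(n,len(ys),(xs.mean()+x0,ys.mean()+y0) if len(ys) else "")
    print(im[30,::4])
E
```

```text
base [array([660.7,   3.8]), array([ 672.8, -104. ]), array([ 532.5, -118.5]), array([518.8, -15.1])]
plate top [array([567.2, 105.7]), array([488.3, 157.6])]
plate side [array([566.1, 104.8]), array([490.6, 162.8])]
holder top z30 [array([561.9,  82.1]), array([466.7, 140.1])]
top 0 
[[ 33  31  32]
 [ 32  31  30]
 [ 35  33  33]
 [101  99 100]
 [248 247 249]
 [107 108 109]
 [171 170 173]
 [155 110  74]
 [165 110  71]
 [ 87  58  39]
 [ 32  31  30]]
side 0 
[[148 154 167]
 [148 153 162]
 [152 147 150]
 [151 146 149]
 [150 145 148]
 [162 166 176]
 [211 210 217]
 [158 153 157]
 [152 147 150]
 [152 147 150]
 [148 143 147]
 [229 230 234]
 [228 228 232]
 [227 228 231]]
```

View pics/wrist0.png

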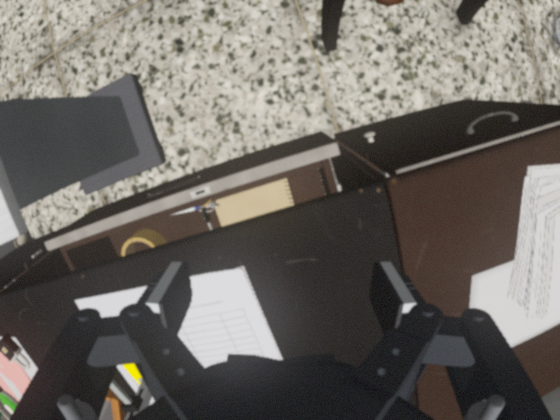

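Run:
```python
from h import *
d=pickle.load(open("cap0.pkl","rb"));t=d["top"];s=d["side"]
np.set_printoptions(precision=1,suppress=True)
def tri(a,b):
    o1,o2=t["T"][:3,3],s["T"][:3,3];d1,d2=ray(t,*a),ray(s,*b)
    k=np.linalg.lstsq(np.c_[d1,-d2],o2-o1,rcond=None)[0];return o1+k[0]*d1,o2+k[1]*d2
# red tip blob centroids
for n,(u,v) in {"top":(323,212),"side":(307,172)}.items():
    im=d[n]["img"][v-8:v+9,u-8:u+9].astype(float);w=np.clip(im[...,0]-np.maximum(im[...,1],im[...,2])-40,0,None)
    ys,xs=np.mgrid[v-8:v+9,u-8:u+9];p=(np.sum(w*xs)/w.sum(),np.sum(w*ys)/w.sum());print(n,p,(w>0).sum());d[n+"tip"]=p
print(tri(d["toptip"],d["sidetip"]))
im=t["img"].astype(int)
for k in range(-2,3):
    print((im[228+2*k,226-k:248-k,1]-im[228+2*k,226-k:248-k,0]), im[228+2*k,226-k:248-k,1])
```

```text
top (np.float64(322.8781553398058), np.float64(212.0509708737864)) 31
side (np.float64(306.1530612244898), np.float64(172.09811616954474)) 20
(array([537.7, -66. , 141.6]), array([538.3, -66.1, 141.7]))
[ -2  -2  -2  -1  -1   0  -1  -1   1   3   1  -2  -2  -4  -3  -4  -9 -24
 -43 -54 -56 -54] [ 34  49  99 175 233 248 248 239 197 133 101  98 103 100 102 100 103 108
 119 121 114 112]
[ -3  -1  -3  -2  -2  -1  -1  -1   1   4   1  -2  -3  -3  -3  -4  -9 -27
 -44 -53 -56 -54] [ 33  48  99 177 233 247 248 238 196 130 101 101 104 101 100 102 102 109
 119 120 115 110]
[ -1  -3   0  -2  -1  -1  -1  -2   1   3   0  -2  -3  -1   1   2  -4 -24
 -46 -54 -56 -54] [ 33  47 101 173 233 247 247 235 187 121 103 119 129 119 104  93  91 102
 116 121 116 111]
[ -2   0  -2  -3  -1  -1  -1   0   4   6   1  -2  -4  -3  -1   4   2 -23
 -45 -55 -55 -54] [ 34  49  99 176 232 247 247 235 185 121 108 145 194 211 170 115  81  85
 110 120 115 112]
[ -3  -3  -2  -3  -1  -1   0   0   3   6   0  -3  -3  -1  -2   3   1 -22
 -44 -56 -57 -56] [ 33  48  97 174 233 247 248 235 184 122 107 147 205 228 206 147 103  93
 111 118 118 112]
```

{"name": "send_rows", "arguments": {"series": [85, 55, -55, 25, -5, 85, 55, -55, 25, -5, 85, 50, -55, 25, -5, 85, 40, -60, 0, -5, 85, 40, -60, 0, -5, 85, 0, 0, 0, 0]}}

```text
time_s: 0.9
eef_pos: [384.3, 360.5, 300.3]
orientation: [1.15, 2.923, -0.001]
ft_force: [-0.1, 0.8, 0.6]
gripper_width: 0.997
finger_force: 0.0
```

The plate's +y face, seen from the side, has no green at all, so the marked face is the one toward −y. The hook tip triangulates to about (538,-66,142), with the bar top near 137. I'll move above the plate to look closer.

{"name": "send_rows", "arguments": {"series": [85, 30, -46, 0, 2, 85, 30, -46, 0, 2, 85, 28, -46, 0, 2, 85, 28, -46, 0, 2, 85, 28, -44, 0, 0, 85, 0, 0, 0, 0, 85, 0, 0, 0, 0]}}

```text
time_s: 1.78
eef_pos: [525.7, 136.9, 300.1]
orientation: [-0.932, -2.999, -0.001]
ft_force: [-0.3, 0.4, -1.0]
gripper_width: 0.994
finger_force: 0.0
```

Run:
```python
from h import *
from station import r
s=r.state();c=r.capture("wrist");print(s["eef_pos"],s["orientation"],s["joint_positions"])
pickle.dump((s,c),open("cap1.pkl","wb"))
im=c["img"][:,:,::-1].copy();cv2.imwrite("pics/w1.png",cv2.resize(im,None,fx=1.42,fy=1.42,interpolation=2))
```

```text
[525.66436937 136.87822093 300.05265701] [-9.32295197e-01 -2.99873600e+00 -5.40390703e-04] [ 1.09029105e-01 -8.05530308e-03  1.66574562e+00  8.27554939e-04
  1.48493453e+00 -8.58992699e-01]
```

View pics/w1.png

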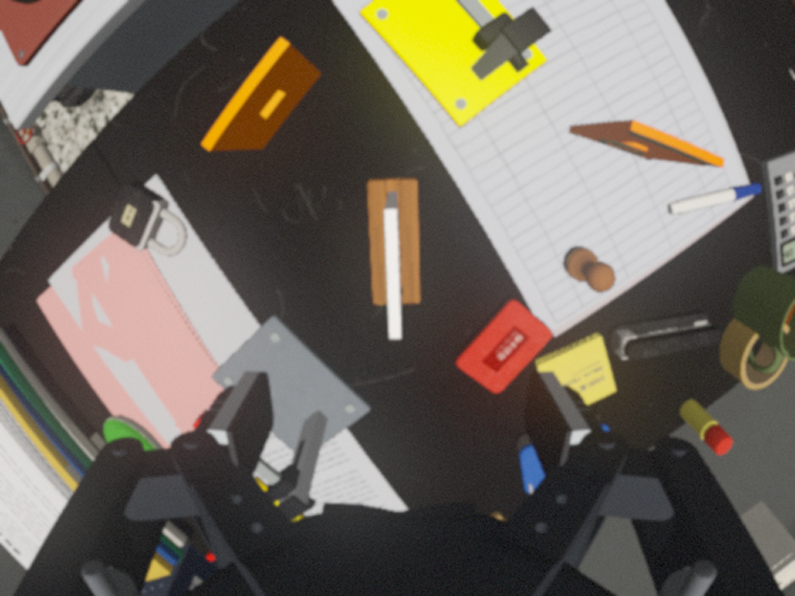

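The wrist view shows the plate's white top edge from (390,207) to (395,338) in the upscaled picture. The holder corners are near (368,180), (417,179), (420,303) and (373,304), and the stand base is at (290,385), partly hidden by a finger.

```bash
cat >> h.py <<'E'
def watz(c,T,u,v,z):
    f=c["img"].shape[0]/2/np.tan(np.radians(c["fovy"])/2)
    a=np.array([u-c["cx"],v-c["cy"]]);rr=np.hypot(*a);th=rr/f
    d=T[:3,:3]@np.r_[a/rr*np.sin(th),np.cos(th)];o=T[:3,3];return o+d*(z-o[2])/d[2]
E
python3 - <<'E'
from h import *
np.set_printoptions(precision=1,suppress=True)
s,c=pickle.load(open("cap1.pkl","rb"));T=wcam(c,s);k=1.42
im=c["img"].astype(int)
# white top edge: bright blob
m=(im.min(2)>215)[135:245,268:288].astype(np.uint8)
ys,xs=np.where(m);pts=np.c_[xs+268,ys+135].astype(np.float32);rc=cv2.minAreaRect(pts);print(rc,len(pts))
b=cv2.boxPoints(rc);Q=np.array([watz(c,T,u,v,136)[:2] for u,v in b]);print(Q,Q.mean(0))
e=[np.linalg.norm(Q[i]-Q[(i+1)%4]) for i in range(4)];i=int(np.argmax(e));v=Q[(i+1)%4]-Q[i];print(e,"long edge yaw",np.degrees(np.arctan2(v[1],v[0])))
H=np.array([watz(c,T,u/k,v/k,30)[:2] for u,v in((368,180),(417,179),(420,303),(373,304))]);print("holder",H,H.mean(0))
v=H[0]-H[3];print(np.degrees(np.arctan2(v[1],v[0])),[np.linalg.norm(H[i]-H[i-1]) for i in range(4)])
a=s["orientation"];print("tool y yaw",2*np.degrees(np.arctan2(a[1],a[0]))-90)
B=np.array([watz(c,T,u/k,v/k,10)[:2] for u,v in((273,317),(370,408))]);print("stand front corners",B)
E
```

```text
((276.2066345214844, 192.4928741455078), (89.22283935546875, 7.547239780426025), 88.02507019042969) 661
[[489.9 151.2]
 [493.6 157. ]
 [567.8 109.5]
 [563.8 103.1]] [528.7 130.2]
[np.float64(6.901019139553918), np.float64(88.12541801946355), np.float64(7.474624378023492), np.float64(88.16641169197555)] long edge yaw 146.94321375020246
holder [[469.7 144. ]
 [493.1 179.3]
 [588.5 118.3]
 [564.7  82. ]] [529.  130.9]
146.88709678437368 [np.float64(113.4674940083686), np.float64(42.40445895299636), np.float64(113.31079332912827), np.float64(43.387211993869194)]
tool y yaw -304.5405266899086
stand front corners [[524.1 -14.2]
 [663.9   5.3]]
```

{"name": "send_rows", "arguments": {"series": [45, 3, -6.5, -30, 1.5, 45, 0, 0, -40, 0, 45, 0, 0, -40, 0, 45, 0, 0, -40, 0, 45, 0, 0, -25, 0, 45, 0, 0, -12, 0, 45, 0, 0, 0, 0, 45, 0, 0, 0, 0]}}

```text
time_s: 2.82
eef_pos: [530.0, 129.9, 115.0]
orientation: [0.893, 3.01, 0.001]
ft_force: [0.5, 0.5, 0.2]
gripper_width: 0.525
finger_force: 0.0
```

Run:
```python
from h import *
from station import r
s=r.state();c=r.capture("side");w=r.capture("wrist");print(s["eef_pos"],s["orientation"],s["ft_force"])
a=s["orientation"];print("tool y yaw",2*np.degrees(np.arctan2(a[1],a[0]))-90)
b=cv2.resize(c["img"][130:290,230:420,::-1],None,fx=2.1,fy=2.1,interpolation=2)
w=cv2.resize(w["img"][100:420,100:480,::-1],(399,336));cv2.imwrite("pics/s2.png",np.hstack([b,w]))
```

```text
[530.01469369 129.8989118  114.95647214] [8.92608926e-01 3.00983788e+00 1.48767842e-03] [0.52681993 0.49576554 0.18003234]
tool y yaw 56.963100714720355
```

View pics/s2.png

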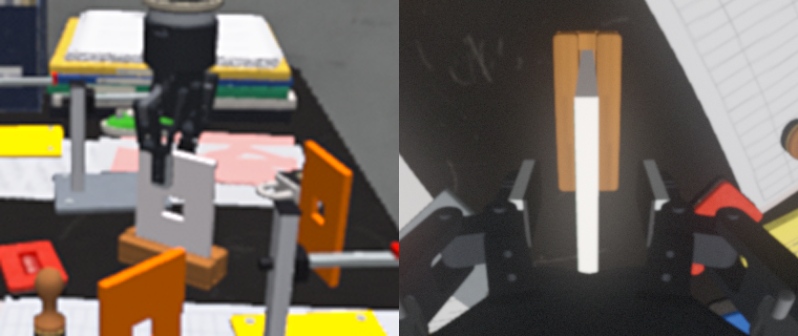

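The fingers straddle the plate's top edge, and the plate sits centred between the pads. Closing.

{"name": "send_rows", "arguments": {"series": [30, 0, 0, -2, 0, 0, 0, 0, 0, 0, 0, 0, 0, 0, 0, 0, 0, 0, 0, 0, 0, 0, 0, 0, 0, 0, 0, 0, 0, 0], "force": 60}}

```text
time_s: 3.68
eef_pos: [529.3, 129.3, 111.7]
orientation: [0.894, 3.011, 0.0]
ft_force: [-0.1, -1.0, 3.3]
gripper_width: 0.086
finger_force: 58.9
```

{"name": "send_rows", "arguments": {"series": [0, 0, 0, 15, 0, 0, 0, 0, 35, 0, 0, 0, 0, 40, 0, 0, 0, 0, 45, 0, 0, 8, -30, 25, -8, 0, 10, -40, 0, -10, 0, 10, -40, 0, -10, 0, 10, -40, 0, -10, 0, 7, -30, 0, -8, 0, 4, -11, 0, -3.4, 0, 0, 0, 0, 0, 0, 0, 0, 0, 0]}}

```text
time_s: 5.18
eef_pos: [577.8, -61.1, 271.6]
orientation: [-2.069, -2.364, -0.0]
ft_force: [-0.2, -1.0, -1.7]
gripper_width: 0.079
finger_force: 58.9
```

Run:
```python
from h import *
from station import r
s=r.state();C={n:r.capture(n) for n in("side","wrist","top")};print(s["eef_pos"],s["ft_force"],s["gripper_width"],s["joint_positions"])
a=s["orientation"];print("tool y yaw",2*np.degrees(np.arctan2(a[1],a[0]))-90)
pickle.dump((s,C),open("cap3.pkl","wb"))
b=cv2.resize(C["side"]["img"][70:230,200:360,::-1],(400,400),interpolation=2)
w=cv2.resize(C["wrist"]["img"][140:420,80:420,::-1],(395,400),interpolation=2);cv2.imwrite("pics/s3.png",np.hstack([b,w]));print(w.shape)
```

```text
[577.80264358 -61.09199683 271.64066522] [-0.21803392 -1.04186006 -1.68332818] 0.07879532177847379 [-2.41215535e-01  9.79516147e-02  1.60886797e+00  3.25167453e-04
  1.43514346e+00 -3.74028788e-01]
tool y yaw -352.39288410581287
(400, 395, 3)
```

View pics/s3.png

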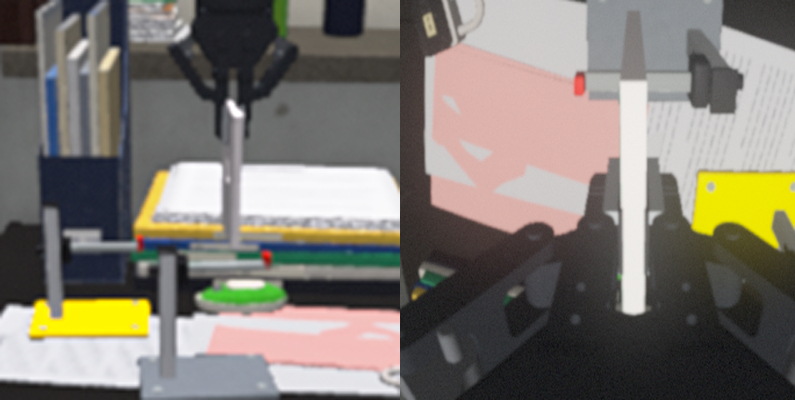

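The plate hangs over the hook bar, with the red tip at (580,83) and the slide at (700,85) in the wrist crop. I'll compute the bar line from these.

Run:
```python
from h import *
np.set_printoptions(precision=1,suppress=True)
s,C=pickle.load(open("cap3.pkl","rb"));c=C["wrist"];T=wcam(c,s)
im=c["img"].astype(float);w=np.clip(im[...,0]-np.maximum(im[...,1],im[...,2])-60,0,None)
w[:185]=0;w[215:]=0;w[:,:220]=0;w[:,255:]=0
ys,xs=np.mgrid[:420,:560];p=((w*xs).sum()/w.sum(),(w*ys).sum()/w.sum());print(p)
q=(c["cx"],c["cy"])
for z in(135,140,145):print(z,watz(c,T,*p,z), "bar near slide",watz(c,T,325,199.5,z-4))
# triangulate wrist tip with initial top & side rays
d=pickle.load(open("cap0.pkl","rb"))
A=[];B=[]
dw=watz(c,T,*p,0)-T[:3,3]
for o,dd in((T[:3,3],dw),(d["top"]["T"][:3,3],ray(d["top"],322.88,212.05)),(d["side"]["T"][:3,3],ray(d["side"],306.15,172.1))):
    dd=dd/np.linalg.norm(dd);P=np.eye(3)-np.outer(dd,dd);A.append(P);B.append(P@o)
X=np.linalg.lstsq(np.vstack(A),np.hstack(B),rcond=None)[0];print("tip",X,[np.linalg.norm(a@X-b) for a,b in zip(A,B)])
o=np.array([639.5,-53]);y=np.radians(7.6);ex=np.array([np.cos(y),np.sin(y)]);ey=np.array([-ex[1],ex[0]])
v=X[:2]-o;print("tip in stand",v@ex,v@ey)
```

```text
(np.float64(233.65625), np.float64(199.6237077067669))
135 [538.4 -69.4 135. ] bar near slide [617.7 -60.  131. ]
140 [538.9 -67.8 140. ] bar near slide [616.8 -58.6 136. ]
145 [539.5 -66.3 145. ] bar near slide [615.9 -57.2 141. ]
tip [538.4 -66.7 141.4] [np.float64(0.9596591814047588), np.float64(0.9327693887751421), np.float64(0.10731241599402011)]
tip in stand -102.04734119514632 -0.23054421516051704
```

{"name": "send_rows", "arguments": {"series": [0, 0, 0, -14, 0, 0, 0, 0, -5, 0, 0, 0, 0, 0, 0, 0, 0, 0, 0, 0]}}

```text
time_s: 5.82
eef_pos: [578.2, -61.7, 252.5]
orientation: [2.071, 2.362, 0.0]
ft_force: [0.5, -0.2, -0.5]
gripper_width: 0.084
finger_force: 58.9
```

{"name": "send_rows", "arguments": {"series": [0, 0, 0, -2, 0, 0, 0, 0, -1, 0, 0, 0, 0, 0, 0]}}

```text
time_s: 6.2
eef_pos: [578.1, -61.7, 249.4]
orientation: [-2.071, -2.362, 0.0]
ft_force: [0.7, -0.3, -0.6]
gripper_width: 0.085
finger_force: 58.9
```

{"name": "send_rows", "arguments": {"series": [0, 0, 0, -1, 0, 0, 0, 0, -1, 0, 0, 0, 0, 0, 0]}}

```text
time_s: 6.58
eef_pos: [578.0, -61.7, 247.3]
orientation: [-2.071, -2.362, 0.0]
ft_force: [-0.1, -0.2, -1.1]
gripper_width: 0.083
finger_force: 58.9
```

{"name": "send_rows", "arguments": {"series": [0, 0, 0, -1, 0, 0, 0, 0, -1, 0, 0, 0, 0, 0, 0]}}

```text
time_s: 6.95
eef_pos: [578.0, -61.7, 245.3]
orientation: [-2.071, -2.362, 0.0]
ft_force: [0.9, -0.9, -1.6]
gripper_width: 0.084
finger_force: 58.9
```

{"name": "send_rows", "arguments": {"series": [0, 0, 0, -1, 0, 0, 0, 0, 0, 0]}}

```text
time_s: 7.2
eef_pos: [578.0, -61.7, 244.4]
orientation: [-2.071, -2.362, 0.0]
ft_force: [0.0, -0.3, -1.8]
gripper_width: 0.083
finger_force: 58.9
```

{"name": "send_rows", "arguments": {"series": [0, 0, 0, -1, 0, 0, 0, 0, 0, 0]}}

```text
time_s: 7.45
eef_pos: [578.0, -61.7, 243.3]
orientation: [-2.071, -2.362, 0.0]
ft_force: [-0.3, 0.3, -1.2]
gripper_width: 0.082
finger_force: 58.9
```

{"name": "send_rows", "arguments": {"series": [0, 0, 0, -1, 0, 0, 0, 0, 0, 0]}}

```text
time_s: 7.7
eef_pos: [578.0, -61.7, 242.3]
orientation: [-2.071, -2.362, 0.0]
ft_force: [-0.3, 0.6, -0.4]
gripper_width: 0.088
finger_force: 58.9
```

{"name": "send_rows", "arguments": {"series": [0, 0, 0, -1, 0, 0, 0, 0, 0, 0]}}

```text
time_s: 7.95
eef_pos: [578.1, -61.7, 241.5]
orientation: [2.071, 2.362, 0.0]
ft_force: [1.2, -0.0, -1.4]
gripper_width: 0.086
finger_force: 59.1
```

{"name": "send_rows", "arguments": {"series": [0, 0, 0, -1, 0, 0, 0, 0, 0, 0]}}

```text
time_s: 8.2
eef_pos: [578.3, -61.7, 241.1]
orientation: [2.07, 2.362, 0.0]
ft_force: [-2.0, 0.4, 3.4]
gripper_width: 0.085
finger_force: 59.7
```

Contact came at TCP z ≈ 241.6, which puts the bar top about 136 mm up, 34 mm above its stop. Next: up, out past the tip, and down to the insertion height of TCP ≈ 173.6.

{"name": "send_rows", "arguments": {"series": [0, 0, 0, 6, 0, 0, 0, 0, 19, 0, 0, -22, -3, 0, 0, 0, -22, -3, 0, 0, 0, -21.4, -2.7, 0, 0, 0, 0, 0, -25, 0, 0, 0, 0, -28, 0, 0, 0, 0, -25, 0, 0, 0, 0, -14, 0, 0, 0, 0, 0, 0, 0, 0, 0, 0, 0]}}

```text
time_s: 9.57
eef_pos: [513.6, -70.6, 174.8]
orientation: [2.07, 2.361, 0.001]
ft_force: [-0.1, 0.3, -0.4]
gripper_width: 0.085
finger_force: 59.0
```

Run:
```python
from h import *
from station import r
s=r.state();C={n:r.capture(n) for n in("side","wrist","top")};print(s["eef_pos"],s["ft_force"],s["gripper_width"])
p=s["eef_pos"][:2]-[639.5,-53];y=np.radians(7.6);print("in stand",p@[np.cos(y),np.sin(y)],p@[-np.sin(y),np.cos(y)])
a=s["orientation"];print("tool y yaw",2*np.degrees(np.arctan2(a[1],a[0]))-90)
b=cv2.resize(C["side"]["img"][100:220,240:360,::-1],(400,400),interpolation=2)
w=cv2.resize(C["top"]["img"][140:260,280:400,::-1],(400,400),interpolation=2);cv2.imwrite("pics/s4.png",np.hstack([b,w]))
```

```text
[513.57879928 -70.61153313 174.84218901] [-0.10476249  0.34312662 -0.40950899] 0.08481801029249093
in stand -127.14428879541914 -0.802941866337914
tool y yaw 7.5263624945110195
```

View pics/s4.png

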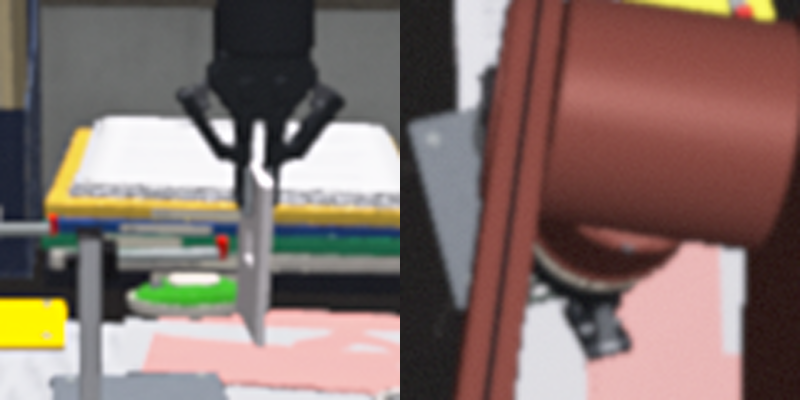

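The side view shows the plate's hole at (250,255), level with the red tip at (222,247) and just in front of it. Lowering 1.2 mm and inserting gently.

{"name": "send_rows", "arguments": {"series": [0, 0, 0.8, -1.2, 0, 0, 0, 0, 0, 0, 0, 8, 1.1, 0, 0, 0, 6, 0.8, 0, 0, 0, 4, 0.5, 0, 0, 0, 4, 0.5, 0, 0]}}

```text
time_s: 10.48
eef_pos: [535.0, -66.6, 172.1]
orientation: [-2.071, -2.362, 0.0]
ft_force: [0.8, 0.8, -1.5]
gripper_width: 0.083
finger_force: 59.0
```

{"name": "send_rows", "arguments": {"series": [0, 4, 0.5, 0, 0, 0, 4, 0.5, 0, 0, 0, 4, 0.5, 0, 0, 0, 0, 0, 0, 0]}}

```text
time_s: 10.98
eef_pos: [546.9, -65.2, 172.3]
orientation: [2.071, 2.362, 0.0]
ft_force: [0.7, -1.4, -1.5]
gripper_width: 0.085
finger_force: 59.0
```

{"name": "send_rows", "arguments": {"series": [0, 6, 0.8, 0.5, 0, 0, 8, 1.1, 0, 0, 0, 8, 1.1, 0, 0, 0, 6.5, 0.8, 0, 0, 0, 0, 0, 0, 0]}}

```text
time_s: 11.6
eef_pos: [575.6, -61.3, 172.7]
orientation: [-2.071, -2.363, 0.0]
ft_force: [0.8, 0.5, -0.9]
gripper_width: 0.082
finger_force: 59.1
```

Run:
```python
from h import *
from station import r
s=r.state();C={n:r.capture(n) for n in("side","wrist")};print(s["eef_pos"],s["ft_force"],s["gripper_width"])
p=s["eef_pos"][:2]-[639.5,-53];y=np.radians(7.6);print("in stand",p@[np.cos(y),np.sin(y)],p@[-np.sin(y),np.cos(y)])
b=cv2.resize(C["side"]["img"][120:220,240:340,::-1],(400,400),interpolation=2)
w=cv2.resize(C["wrist"]["img"][60:420,80:440,::-1],(400,400),interpolation=2);cv2.imwrite("pics/s5.png",np.hstack([b,w]))
```

```text
[575.64794781 -61.30849277 172.68776974] [ 0.80481975  0.47800045 -0.91685942] 0.08156397079083154
in stand -64.38999767460962 0.20933478546090356
```

View pics/s5.png

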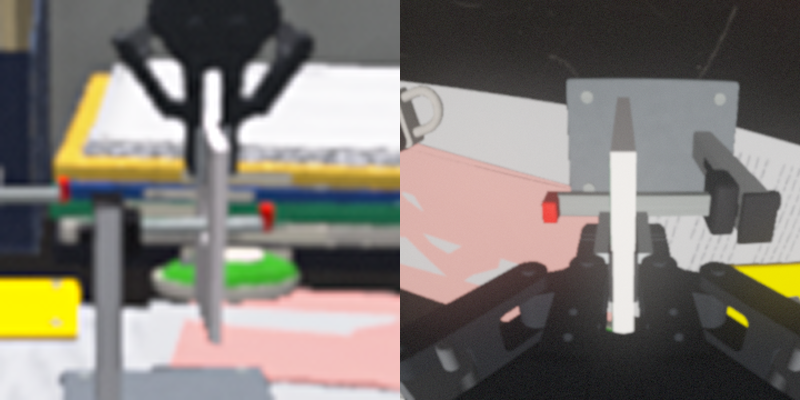

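The hook is now through the hole, with the bar visible on both sides of the plate. Lowering until the hole's edge bears on the bar.

{"name": "send_rows", "arguments": {"series": [0, 0, 0, -4, 0, 0, 0, 0, -3, 0, 0, 0, 0, -2, 0, 0, 0, 0, -1, 0, 0, 0, 0, 0, 0]}}

```text
time_s: 12.32
eef_pos: [575.1, -61.4, 162.7]
orientation: [-2.071, -2.362, 0.0]
ft_force: [-0.3, -0.5, -1.5]
gripper_width: 0.089
finger_force: 59.1
```

{"name": "send_rows", "arguments": {"series": [0, 0, 0, -1, 0, 0, 0, 0, 0, 0]}}

```text
time_s: 12.58
eef_pos: [575.2, -61.4, 161.8]
orientation: [-2.071, -2.362, 0.0]
ft_force: [-0.5, 1.8, -1.8]
gripper_width: 0.083
finger_force: 59.1
```

{"name": "send_rows", "arguments": {"series": [0, 0, 0, -1, 0, 0, 0, 0, 0, 0, 0, 0, 0, 0, 0]}}

```text
time_s: 12.95
eef_pos: [575.3, -61.4, 161.1]
orientation: [2.071, 2.362, 0.0]
ft_force: [-1.4, -0.1, 0.9]
gripper_width: 0.086
finger_force: 59.5
```

{"name": "send_rows", "arguments": {"series": [0, 0, 0, -1, 0, 0, 0, 0, 0, 0, 0, 0, 0, 0, 0]}}

```text
time_s: 13.32
eef_pos: [575.4, -61.4, 160.1]
orientation: [2.071, 2.362, 0.0]
ft_force: [-1.6, 0.2, 3.5]
gripper_width: 0.084
finger_force: 59.9
```

{"name": "send_rows", "arguments": {"series": [0, 0, 0, -2, 0, 0, 0, 0, -2, 0, 0, 0, 0, -2, 0, 0, 0, 0, -2, 0]}}

```text
time_s: 13.82
eef_pos: [575.3, -61.4, 151.7]
orientation: [2.071, 2.362, 0.0]
ft_force: [-1.2, 0.9, 4.1]
gripper_width: 0.085
finger_force: 59.9
```

{"name": "send_rows", "arguments": {"series": [0, 0, 0, -2, 0, 0, 0, 0, -2, 0, 0, 0, 0, -2, 0, 0, 0, 0, -2, 0, 0, 0, 0, -2, 0, 0, 0, 0, -2, 0, 0, 0, 0, -2, 0, 0, 0, 0, -2, 0, 0, 0, 0, -2, 0, 0, 0, 0, 0, 0]}}

```text
time_s: 15.08
eef_pos: [575.2, -61.4, 133.4]
orientation: [-2.071, -2.362, -0.0]
ft_force: [1.9, 0.2, 2.1]
gripper_width: 0.083
finger_force: 59.7
```

{"name": "send_rows", "arguments": {"series": [0, 0, 0, -1, 0, 0, 0, 0, -1, 0, 0, 0, 0, -1, 0, 0, 0, 0, 0, 0]}}

```text
time_s: 15.58
eef_pos: [575.2, -61.4, 130.7]
orientation: [2.071, 2.362, -0.0]
ft_force: [1.1, 0.1, 1.7]
gripper_width: 0.087
finger_force: 59.8
```

{"name": "send_rows", "arguments": {"series": [0, 0, 0, -1, 0, 0, 0, 0, -0.5, 0, 0, 0, 0, 0, 0]}}

```text
time_s: 15.95
eef_pos: [575.2, -61.4, 129.2]
orientation: [-2.071, -2.362, 0.0]
ft_force: [1.2, -0.6, 3.1]
gripper_width: 0.085
finger_force: 59.9
```

Creeping to the stop, watching the force.

{"name": "send_rows", "arguments": {"series": [0, 0, 0, -0.5, 0, 0, 0, 0, -0.5, 0, 0, 0, 0, 0, 0]}}

```text
time_s: 16.32
eef_pos: [575.2, -61.4, 128.2]
orientation: [2.071, 2.362, -0.0]
ft_force: [1.3, 0.2, 4.1]
gripper_width: 0.088
finger_force: 59.9
```

{"name": "send_rows", "arguments": {"series": [0, 0, 0, -0.5, 0, 0, 0, 0, 0, 0]}}

```text
time_s: 16.58
eef_pos: [575.2, -61.4, 127.7]
orientation: [-2.071, -2.362, -0.0]
ft_force: [1.2, 0.0, 3.6]
gripper_width: 0.084
finger_force: 59.9
```

{"name": "send_rows", "arguments": {"series": [0, 0, 0, -0.5, 0, 0, 0, 0, 0, 0]}}

```text
time_s: 16.82
eef_pos: [575.2, -61.4, 127.6]
orientation: [2.071, 2.362, -0.0]
ft_force: [0.5, 0.1, 5.1]
gripper_width: 0.084
finger_force: 60.3
```

{"name": "send_rows", "arguments": {"series": [0, 0, 0, -0.5, 0, 0, 0, 0, 0, 0]}}

```text
time_s: 17.08
eef_pos: [575.2, -61.4, 127.6]
orientation: [2.071, 2.362, -0.0]
ft_force: [-1.1, -0.1, 9.2]
gripper_width: 0.088
finger_force: 60.8
```

{"name": "send_rows", "arguments": {"series": [0, 0, 0, -0.5, 0, 0, 0, 0, 0, 0]}}

```text
time_s: 17.32
eef_pos: [575.3, -61.4, 127.6]
orientation: [2.071, 2.362, 0.0]
ft_force: [-3.3, -0.2, 11.0]
gripper_width: 0.086
finger_force: 61.2
```

The force climbs to 12 N with no further motion at 127.6, so the hook is on its stop. Relieving the load, then opening a little.

{"name": "send_rows", "arguments": {"series": [0, 0, 0, 1.3, 0, 0, 0, 0, 0, 0, 10, 0, 0, 0, 0, 14, 0, 0, 0, 0, 20, 0, 0, 0, 0, 26, 0, 0, 0, 0, 26, 0, 0, 0, 0, 26, 0, 0, 0, 0]}}

```text
time_s: 18.32
eef_pos: [575.2, -61.4, 127.6]
orientation: [2.071, 2.362, 0.0]
ft_force: [-0.2, -0.1, -1.1]
gripper_width: 0.307
finger_force: 0.0
```

Run:
```python
from h import *
from station import r
s=r.state();C={n:r.capture(n) for n in("side","wrist")};print(s["eef_pos"],s["ft_force"],s["gripper_width"])
b=cv2.resize(C["side"]["img"][130:230,240:340,::-1],(400,400),interpolation=2)
w=cv2.resize(C["wrist"]["img"][60:420,80:440,::-1],(400,400),interpolation=2);cv2.imwrite("pics/s6.png",np.hstack([b,w]))
```

```text
[575.2023555  -61.38375968 127.57561309] [-0.19980649 -0.1377015  -1.05744063] 0.30679603518198306
```

View pics/s6.png

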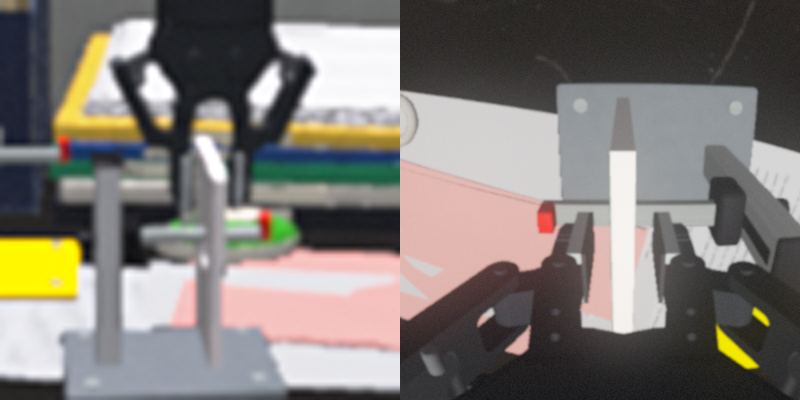

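The fingers are open and clear of the plate on both sides, and it hangs upright on the lowered hook. Retreating straight up.

{"name": "send_rows", "arguments": {"series": [26, 0, 0, 5, 0, 26, 0, 0, 12, 0, 26, 0, 0, 25, 0, 26, 0, 0, 40, 0, 26, 0, 0, 40, 0, 26, 0, 0, 40, 0, 26, 0, 0, 0, 0, 26, 0, 0, 0, 0, 26, 0, 0, 0, 0, 26, 0, 0, 0, 0]}}

```text
time_s: 19.68
eef_pos: [574.6, -61.2, 288.2]
orientation: [-2.07, -2.361, 0.002]
ft_force: [-0.3, -0.6, -0.1]
gripper_width: 0.301
finger_force: 0.0
```

Run:
```python
from h import *
from station import r
s=r.state();C={n:r.capture(n) for n in("side","wrist")};print(s["eef_pos"],s["ft_force"],s["gripper_width"])
b=cv2.resize(C["side"]["img"][130:230,240:340,::-1],(400,400),interpolation=2)
w=cv2.resize(C["wrist"]["img"][60:420,80:440,::-1],(400,400),interpolation=2);cv2.imwrite("pics/s7.png",np.hstack([b,w]))
```

```text
[574.60206832 -61.22714905 288.23874811] [-0.2625843  -0.59909645 -0.07229827] 0.30121435649761835
```

View pics/s7.png

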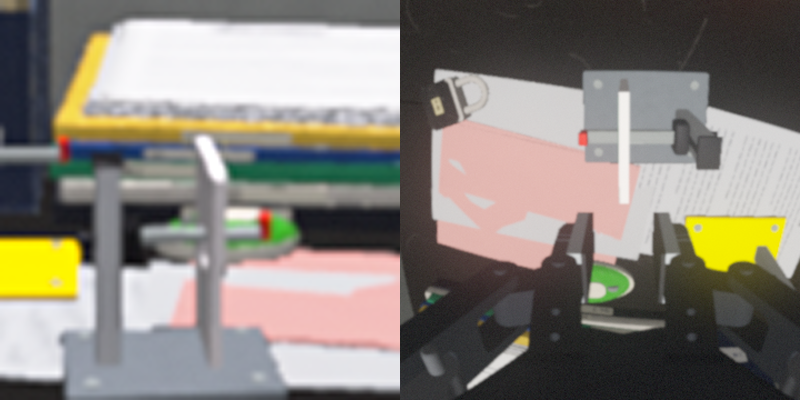

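The plate hangs straight, square to the hook, at the lowered position. The arm is clear and the bystanders in view haven't moved. Handing in.

```bash
python3 -c "
from station import r
print(r.close_job())"
```

```text
the job is handed in; nothing more can be done
None
```

The white plate hangs straight on the grey stand's hook, which I drew down onto its stop and released; I handed the job in at about 20 s with no verdict returned, and read the marked face as outward from the side view (plain back, no green) without ever seeing the green disc directly.

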